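# Set the disc filter slide of a microscope light base to its mid position

### The job

Bring the disc filter into the light path: with the fingertips, push the slide with the round white window by its upright tab all the way in to its end stop, then release it so that its spring returns it and the stop pin catches it at the mid position. Leave the other slide (narrow slit window) and the knobs of the stop pins alone, and do not disturb the bottle, slide box and dish around the light base.

Things in the scene. Friction and masses are not known exactly. Their poses are not given: they have to be found in the camera images.
- light_base: fixed white light base, 250 x 230 mm, top 45 mm above the bench, with a 67 mm high lamp house across its far end (to 200 mm from the origin in +x). Origin: centre of its underside; x axis: the direction in which both slides are pushed in. Carries two equal filter cassettes side by side, 112 mm apart; either may be on the left.
- disc_cassette: fixed cassette of the disc slide: light grey bed 165 x 80 mm, top 57 mm above the bench, begins 25 mm inward of the tab's home push face. Two aluminium guide rails, tops 77 mm above the bench, begin 75 mm inward of that face and never meet the tab; a bridge with the stop pin stands 140 mm inward of it. Origin: under the cassette, on the base top; x axis: push direction.
- disc_push (a point): centre of the push face of the upright dark grey tab of the slide with the round white window (42 mm across). Tab 40 mm wide, 10 mm thick, 46 mm high, top 105 mm and this point 85 mm above the bench, at the slide's near end. x axis: push direction, from this face inward; z up. Nothing in front of the face (-x side) is higher than the base top. The point moves with the slide.
- slit_push (a point): the same point on the tab of the other slide, which has a narrow white slit (10 x 42 mm) in place of the round window; same sizes and axes. To be left alone.
- disc_slide (a joint): travel of the disc slide, m: 0 home (out), 0.030 caught by the stop pin at mid position, 0.050 at the inner end stop. A spring drives it outward: 3.2 N at home, 5.6 N at mid, 7.2 N at the end stop. Let go after passing 0.031 it springs back against the dropped pin at 0.030; let go earlier it springs all the way home.
- slit_slide (a joint): travel of the slit slide, same values; starts at 0 and must stay there.
- disc_pin (a joint): drop of the disc slide's sprung stop pin in m: 0 up (riding on the slide's rib), 0.0065 fully dropped behind the rib. It drops by itself as the slide passes 0.030.
- slit_pin (a joint): drop of the slit slide's stop pin, same values; stays up, at 0.
- disc_knob (a point): top centre of the small round dark grey knob (20 mm across, 12 mm high) of the disc slide's stop pin, above its bridge, 108 mm above the bench when up. Not to be touched.
- slit_knob (a point): the same point on the slit slide's stop pin. Not to be touched.
- oil_bottle: loose immersion oil bottle of amber glass, 32 mm across, 75 mm high, beside the light base. Origin: centre of its underside.
- slide_box: loose grey box for microscope slides, 100 x 80 x 34 mm, beside the light base. Origin: centre of its underside.
- petri_dish: loose pale, translucent covered petri dish, 90 mm across, 16 mm high, on the other side of the light base. Origin: centre of its underside.
Not all that is in view belongs to the job. There is more than one size of the oil_bottle; the one meant has the size given above.

How it is judged:
By the outcome, as a careful person would: the job done as asked, in the order asked, and still so for the second after the job is handed in, with the robot touching nothing.
It also fails if it takes over 35 s, if anything falls off the work surface, if the arm or the gripper's body presses on something with over 40 N, if the wrist force passes 120 N, or if a joint passes its speed limit or range.

### The arm

A 7-joint arm with a two-finger parallel gripper is mounted at the origin on the work surface. World frame = base frame: x ahead of the robot, y to its left, z up, the work surface at z = 0. Lengths are in mm, angles in rad, forces in N, time in s.
With the tool pointing down it reaches from about 400 to 925 mm from the base axis. Payload 4.1 kg.
Tool frame: the origin (TCP) lies at the very end of the fingers, on their centre line; the grasp point (between the pads) lies 19 mm behind it; z points along the fingers, x is the direction in which the jaws open and shut, and the axes are right-handed (so a half turn about z gives the same grasp; the last joint's range is limited). The gripper opens to 85 mm and grips with 20 to 120 N. Pads are 22 mm wide; open, the fingers measure 114 mm over their backs; the gripper's body (76 mm by 85 mm) begins 54 mm behind the grasp point. The pads swing forward as they close: fully open they stand 13 mm farther back than shut.
Start: joints at [-1.259, 0.398, 0.045, 1.537, -0.019, 1.207, -0.051], TCP at [259.556, 595.965, 231.347] pointing down, gripper open.
Joint ranges: [-2.82, 2.82], [-0.49, 2.23], [-1.37, 1.46], [0, 2.46], [-1.36, 4.5], [0.23, 2], [-2.94, 2.94]. Speed limits (rad/s): [2.57, 2.57, 3.14, 3.14, 3.14, 3.14, 3.14].

### API

Orientations are given as a rotation vector (axis times angle).
In Python, from station import env gives the robot as it stands.
- The arm moves only by the tool drive_tool, never from a script. Its arguments are lists of equal length, an entry for each row: "linear": the shift along the tool's x, y, z each as a share of 0.12 m, from -1 to 1, a list of three; "yaw": the turn about the tool's z as a share of 120 degrees, from -1 to 1; "claw": the closure, from -1 (fully open) to 1 (shut), so that 0 is half open. In form: {"linear": [[tx, ty, tz], ...], "yaw": [yaw, ...], "claw": [claw, ...]}. A call has 1 to 8 rows; each row shifts and turns the commanded pose from where the row before left it, along the tool's axes as they then stand; what a row does not reach is not made up. A row lasts 1/10 s, in which the tool goes at most 50 mm and 8.59 degrees, less where a joint would pass 70% of its speed; a pose out of reach is approached as far as the arm can. A call with a number of a shift or a turn outside -1 to 1 is refused whole. A call with a gripper value outside its range is refused whole. The fingers move at their own pace and stop on an object; the grip force is fixed at half the most. Time passes only in rows, so rows that do not move let the fingers close. It gives the time, the measured TCP pose, the force and the opening at its end, in the units of the state.
- env.observe(): the state, without advancing time (a new reading comes with each control period).
- env.get_image(name): name is "scene" or "top" or "wrist"; returns the picture (420x560x3 uint8, red, green, blue); there is no depth.
- env.get_calibration(name): a dict with "fx", "fy", "cx", "cy" (pixels), "rvec" (rotation vector, rad) and "tvec" (3), from world to camera coordinates, as OpenCV has them. Camera axes: x right, y down, z forward; pixel columns grow to the right and rows downward; lengths in mm; the calibration is good to about 2 mm. A picture is of the moment at which its call begins: read the wrist's pose just before it. get_calibration takes no time and is no camera call; for the wrist camera it gives the pose at the moment of the call.
- env.close_job(): hands the job in, once; it reports no verdict.
The state is a dict: "clock": time; "qpos": joint angles; "joint_velocities": joint speeds; "effort": joint torques, N m; "tcp_pos": TCP position; "ee_rot": TCP orientation; "force": force on the tool from outside, world axes, zero at the start; "wrist_torque": the same for the moment, N m; "grip_width": finger opening in mm.
Only numpy, scipy, OpenCV 4.12 (cv2) and the standard library are available. Lean on these libraries where they do the work, as an engineer would, in place of code of your own. Each camera call takes 0.05 s, during which the arm holds its last target. There are 200 camera calls.

## Working session

There is one attempt and no reset: what is moved stays moved. The work goes in short steps, Python scripts to look and compute and a tool call to move; the robot and the scene stay as the last step left them, time stands still between calls to the robot, and variables do not carry over. Pictures are saved under pics/ and viewed, about 8 in all and at most 12, crops included, and the job is handed in when it is done.

Besides the shell and the picture viewer there is one more tool, called after "Request:" as name([rows], argument=value, ...), one row to a line, values as JSON. drive_tool: Moves the arm, as the interface text tells. Its arguments: {"type":"object","properties":{"linear":{"type":"array","items":{"type":"array","items":{"type":"number"}}},"yaw":{"type":"array","items":{"type":"number"}},"claw":{"type":"array","items":{"type":"number"}}},"required":["linear","yaw","claw"]}

```bash
mkdir -p pics; ls; python3 - <<'E'
from station import env
import cv2
print(env.observe())
for n in("scene","top"):
    im=env.get_image(n);cv2.imwrite(f"pics/{n}0.png",cv2.resize(im[:,:,::-1],(784,588),interpolation=cv2.INTER_CUBIC))
    print(env.get_calibration(n))
E
```

```text
pics
{'clock': 0.0, 'qpos': array([-1.25902052,  0.39919264,  0.04504367,  1.53792016, -0.01867351,
        1.20687142, -0.05069466]), 'joint_velocities': array([-0.00138358,  0.00142768, -0.00021253, -0.00078095,  0.00059605,
        0.00050116,  0.00010466]), 'effort': array([-8.51690652e-05, -4.75114024e+01,  1.36460155e+00, -2.54215121e+01,
        1.17187030e-02,  9.46303509e-03,  6.20300781e-06]), 'tcp_pos': array([259.29509766, 595.3381728 , 230.24538631]), 'ee_rot': array([ 2.62669011e+00,  1.72118291e+00, -2.43729700e-03]), 'force': array([-0.07904757, -0.03730941, -0.9174585 ]), 'wrist_torque': array([ 0.04122489,  0.01828406, -0.00589376]), 'grip_width': 85.29573152786362}
{'fx': 408.37254423297986, 'fy': 408.37254423297986, 'cx': 278.61377971901544, 'cy': 207.54799667820737, 'rvec': array([ 1.19073994,  2.05834782, -1.12627234]), 'tvec': array([ 262.04123807, -218.25244442, 1251.29972241])}
{'fx': 396.24984517060403, 'fy': 396.24984517060403, 'cx': 272.66552328962774, 'cy': 206.97527401564005, 'rvec': array([ 2.22217953, -2.16624386,  0.07939243]), 'tvec': array([ 25.76652399, 616.03973034, 872.7172789 ])}
```

View pics/top0.png

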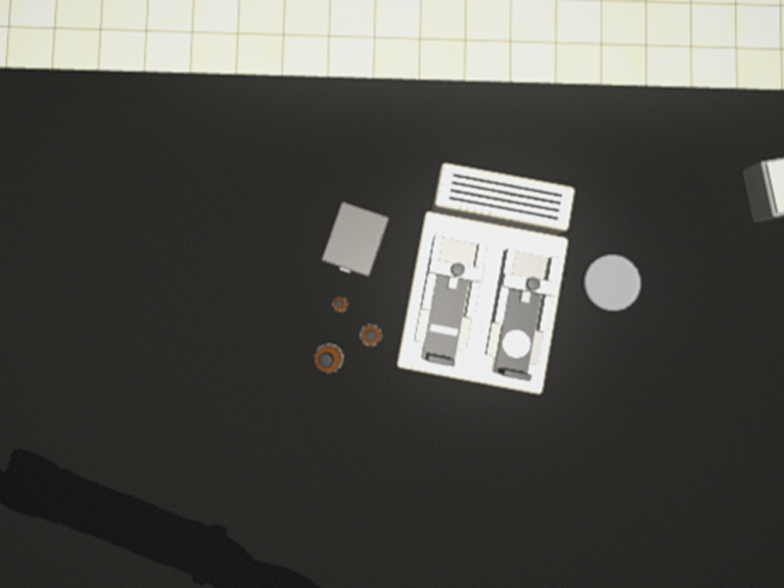

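View pics/scene0.png

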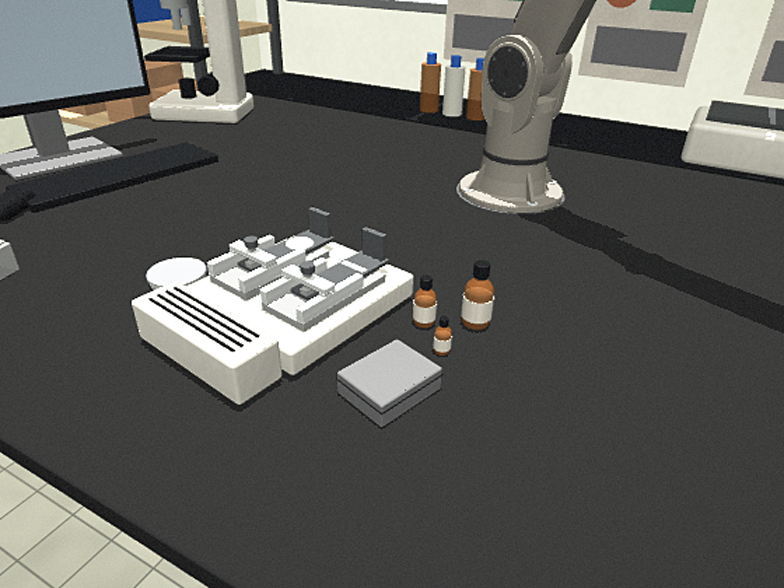

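The top view shows the round-window slide on the right, with its window at (517,344) and tab at about (513,375). The slit slide is on the left at (443,330), tab (438,358). Three bottles, the slide box and the dish lie clear of the near side. I'll enlarge the disc tab to confirm it.

```bash
cat > h.py <<'E'
import numpy as np,cv2
from station import env
def ray(n,u,v,z,cal=None):
    c=cal or env.get_calibration(n);R=cv2.Rodrigues(np.array(c["rvec"]))[0];t=np.array(c["tvec"])
    d=R.T@np.array([(u-c["cx"])/c["fx"],(v-c["cy"])/c["fy"],1]);o=-R.T@t
    return o+d*(z-o[2])/d[2]
def crop(n,x,y,w,h,s,out):
    im=env.get_image(n)[y:y+h,x:x+w,::-1]
    cv2.imwrite(out,cv2.resize(im,None,fx=s,fy=s,interpolation=cv2.INTER_CUBIC))
E
python3 - <<'E'
from h import *
crop("top",275,140,140,150,4,"pics/topc.png")
for u,v,z in[(428,212,45),(566,236,45),(399,367,45),(543,393,45),(517,344,61),(443,330,61)]:
    print(ray("top",u/1.4,v/1.4,z).round(1))
E
```

```text
[738.2 -28.1  45. ]
[ 705.9 -246.5   45. ]
[494.5  12.   45. ]
[ 460.  -211.8   45. ]
[ 535.  -166.7   61. ]
[553.4 -53.2  61. ]
```

View pics/topc.png

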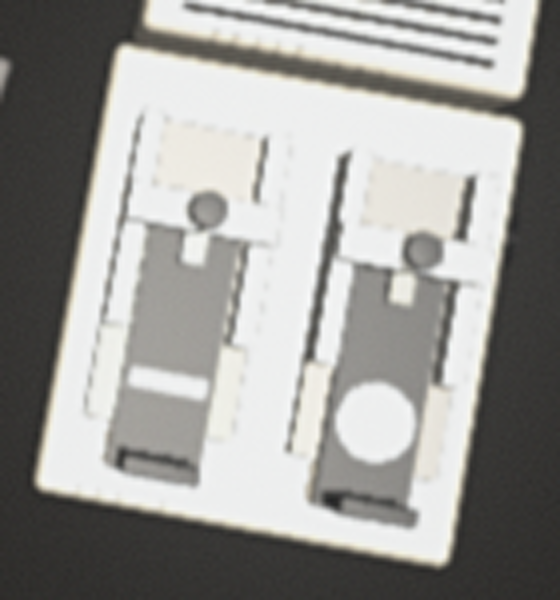

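```bash
python3 - <<'E'
from h import *
P=lambda x,y,z:ray("top",275+x/4,140+y/4,z).round(1)
for a in[(328,507,105),(415,526,105),(333,492,105),(417,514,105),(422,250,108),(402,288,61),(376,423,61),(208,210,108),(195,248,61),(168,383,61)]:print(a,P(*a))
c=env.get_calibration("top");print(-cv2.Rodrigues(c["rvec"])[0].T@c["tvec"])
print(cv2.Rodrigues(env.observe()["ee_rot"])[0].round(3))
E
```

```text
(328, 507, 105) [ 493.3 -131.   105. ]
(415, 526, 105) [ 484.9 -175.1  105. ]
(333, 492, 105) [ 500.9 -133.5  105. ]
(417, 514, 105) [ 490.9 -176.1  105. ]
(422, 250, 108) [ 624.4 -176.7  108. ]
(402, 288, 61) [ 607.4 -179.3   61. ]
(376, 423, 61) [ 534.9 -166.1   61. ]
(208, 210, 108) [641.9 -67.4 108. ]
(195, 248, 61) [626.1 -67.7  61. ]
(168, 383, 61) [553.4 -54.4  61. ]
[559.37180489  49.51088267 909.09634715]
[[ 0.399  0.917 -0.001]
 [ 0.917 -0.399 -0.001]
 [-0.002  0.    -1.   ]]
```

The crop confirms it: the round-window slide is on the right, with its tab's near top edge from (328,507) to (415,526). That puts the push face at about (489,-154,85), with the push direction about -9°. I'll turn the tool y axis to the push direction, shut the fingers and travel there high up.

Request:
drive_tool([
  [0, 0, 0],
  [0, 0, 0],
  [-0.3, 0.217, 0],
  [-0.3, 0.217, 0],
  [-0.3, 0.217, 0],
  [-0.3, 0.217, 0],
  [-0.3, 0.217, 0],
  [-0.3, 0.217, 0],
], yaw=[-0.06, -0.06, 0, 0, 0, 0, 0, 0], claw=[1, 1, 1, 1, 1, 1, 1, 1])

```text
clock: 0.95
tcp_pos: [380.0, 356.0, 231.2]
ee_rot: [-2.391, -2.038, 0.0]
force: [0.7, -0.3, 0.5]
grip_width: 0.4
```

Request:
drive_tool([
  [-0.335, 0.09, 0],
  [-0.335, 0.09, 0],
  [-0.335, 0.09, 0],
  [-0.335, 0.09, 0],
  [-0.335, 0.09, 0],
  [-0.335, 0.09, 0],
  [-0.335, 0.09, 0],
  [-0.335, 0.09, 0],
], yaw=[0, 0, 0, 0, 0, 0, 0, 0], claw=[1, 1, 1, 1, 1, 1, 1, 1])

```text
clock: 1.75
tcp_pos: [413.5, 24.9, 231.3]
ee_rot: [-2.391, -2.038, -0.001]
force: [0.8, 0.0, -0.7]
grip_width: 0.1
```

Request:
drive_tool([
  [-0.335, 0.09, 0],
  [-0.335, 0.09, 0],
  [-0.335, 0.09, 0],
  [-0.335, 0.09, 0],
  [0, 0, 0],
  [0, 0, 0],
], yaw=[0, 0, 0, 0, 0, 0], claw=[1, 1, 1, 1, 1, 1])

```text
clock: 2.35
tcp_pos: [430.6, -139.6, 231.1]
ee_rot: [-2.394, -2.034, 0.0]
force: [-0.1, 0.2, -0.3]
grip_width: -0.2
```

```bash
python3 - <<'E'
from h import *
s=env.observe();print(s["tcp_pos"],s["qpos"].round(2));print(cv2.Rodrigues(s["ee_rot"])[0].round(3))
cal=env.get_calibration("wrist");print(cal,-cv2.Rodrigues(cal["rvec"])[0].T@cal["tvec"])
crop("wrist",0,0,560,420,1.4,"pics/w1.png")
E
```

```text
[ 430.5559103  -139.58244432  231.08041253] [-0.4   0.04  0.64  2.   -0.03  1.11  1.66]
[[ 0.161  0.987 -0.001]
 [ 0.987 -0.161  0.   ]
 [ 0.    -0.001 -1.   ]]
{'fx': 367.33515234682983, 'fy': 367.33515234682983, 'cx': 271.85075299379554, 'cy': 210.24131222001952, 'rvec': array([-2.23080474, -1.89363307, -0.25583697]), 'tvec': array([  67.85999083, -465.43606892,  258.99497715])} [ 364.00894795 -128.73431922  373.14751998]
```

View pics/w1.png

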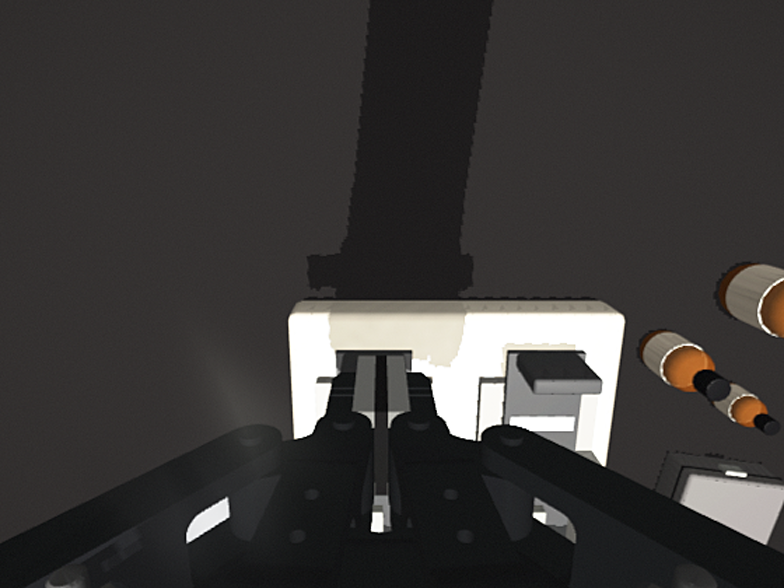

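The wrist view shows the disc tab's base edge from (337,351) to (411,351), behind the shut fingers, and the slit tab at (508–583,351). Base edge is level, so the heading is right.

```bash
python3 - <<'E'
from h import *
s=env.observe();R=cv2.Rodrigues(s["ee_rot"])[0]
for u,v,z in[(337,351,59),(411,351,59),(508,351,59),(583,351,59),(295,312,45),(620,312,45)]:
    p=ray("wrist",u/1.4,v/1.4,z);print(p.round(1),"tool:",(R.T@(p-s["tcp_pos"])).round(1))
p=np.array([489,-154,85]);print((R.T@(p-s["tcp_pos"])).round(1))
E
```

```text
[ 482.7 -175.6   59. ] tool: [-28.6  57.4 172. ]
[ 490.4 -127.9   59. ] tool: [ 19.7  57.5 172. ]
[500.6 -65.4  59. ] tool: [ 83.1  57.5 172. ]
[508.4 -17.   59. ] tool: [132.1  57.6 172.1]
[ 456.1 -200.4   45. ] tool: [-57.3  35.1 185.9]
[490.8  13.9  45. ] tool: [159.8  35.3 186.1]
[ -6.3  60.2 146. ]
```

Request:
drive_tool([
  [-0.045, 0, 0.325],
  [0, 0, 0.325],
  [0, 0, 0.325],
  [0, 0, 0.325],
  [0, 0.1, 0],
  [0, 0.1, 0],
  [0, 0, 0],
], yaw=[0, 0, 0, 0, 0, 0, 0], claw=[1, 1, 1, 1, 1, 1, 1])

```text
clock: 3.1
tcp_pos: [458.5, -148.2, 77.6]
ee_rot: [2.385, 2.037, 0.006]
force: [-0.2, -1.2, 1.3]
grip_width: 0.2
```

```bash
python3 - <<'E'
from h import *
s=env.observe();print(s["tcp_pos"],s["force"])
crop("scene",180,130,140,110,5,"pics/s2.png")
E
```

```text
[ 458.52359406 -148.21317441   77.58955797] [-0.21839294 -1.1850319   1.2531236 ]
```

View pics/s2.png

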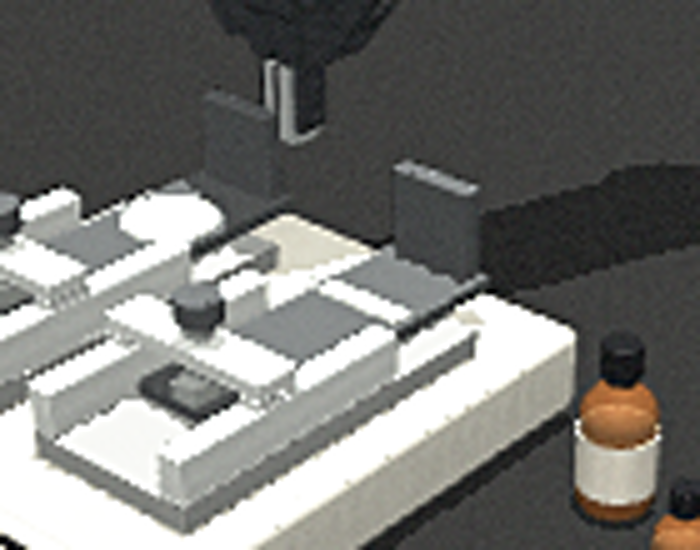

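The fingers stand just in front of the disc tab, with the tips at crop (300,135) beyond the tab at (240,145). Now I'll approach to contact.

Request:
drive_tool([
  [0, 0.06, 0],
  [0, 0.06, 0],
  [0, 0.06, 0],
  [0, 0.06, 0],
  [0, 0, 0],
], yaw=[0, 0, 0, 0, 0], claw=[1, 1, 1, 1, 1])

```text
clock: 3.65
tcp_pos: [481.8, -152.6, 75.1]
ee_rot: [-2.39, -2.036, 0.002]
force: [-2.6, 1.5, 2.0]
grip_width: -0.2
```

Request:
drive_tool([
  [0, 0.06, 0],
  [0, 0.06, 0],
  [0, 0.06, 0],
  [0, 0.06, 0],
  [0, 0, 0],
], yaw=[0, 0, 0, 0, 0], claw=[1, 1, 1, 1, 1])

```text
clock: 4.15
tcp_pos: [509.2, -157.2, 74.7]
ee_rot: [-2.389, -2.035, 0.004]
force: [-6.0, 0.8, 4.3]
grip_width: 0.3
```

Request:
drive_tool([
  [0, 0.05, 0],
  [0, 0.05, 0],
  [0, 0.025, 0],
  [0, 0, 0],
], yaw=[0, 0, 0, 0], claw=[1, 1, 1, 1])

```text
clock: 4.55
tcp_pos: [523.1, -159.5, 74.6]
ee_rot: [-2.389, -2.034, 0.005]
force: [-6.8, 0.5, 4.0]
grip_width: 0.2
```

Request:
drive_tool([
  [0, 0.025, 0],
  [0, 0.025, 0],
  [0, 0, 0],
], yaw=[0, 0, 0], claw=[1, 1, 1])

```text
clock: 4.85
tcp_pos: [524.2, -159.7, 74.1]
ee_rot: [-2.382, -2.027, 0.012]
force: [-15.9, 2.9, 12.9]
grip_width: -0.2
```

The slide has reached its stop: the TCP stalled after about 50 mm of travel and the force rose from 7 to 16 N. Now I'll back straight off.

Request:
drive_tool([
  [0, -0.08, 0],
  [0, -0.08, 0],
  [0, -0.1, 0],
  [0, -0.15, 0],
  [0, -0.2, 0],
  [0, -0.2, 0],
  [0, 0, 0],
  [0, 0, 0],
], yaw=[0, 0, 0, 0, 0, 0, 0, 0], claw=[1, 1, 1, 1, 1, 1, 1, 1])

```text
clock: 5.65
tcp_pos: [436.9, -145.2, 75.9]
ee_rot: [2.389, 2.036, 0.004]
force: [-0.0, -0.4, 0.2]
grip_width: -0.1
```

```bash
python3 - <<'E'
from h import *
s=env.observe();print(s["tcp_pos"],s["force"])
crop("scene",100,130,200,150,4,"pics/s3.png")
crop("top",275,140,140,150,4,"pics/top3.png")
E
```

```text
[ 436.85559542 -145.16681015   75.93268526] [-0.01650644 -0.40126385  0.24915381]
```

View pics/s3.png

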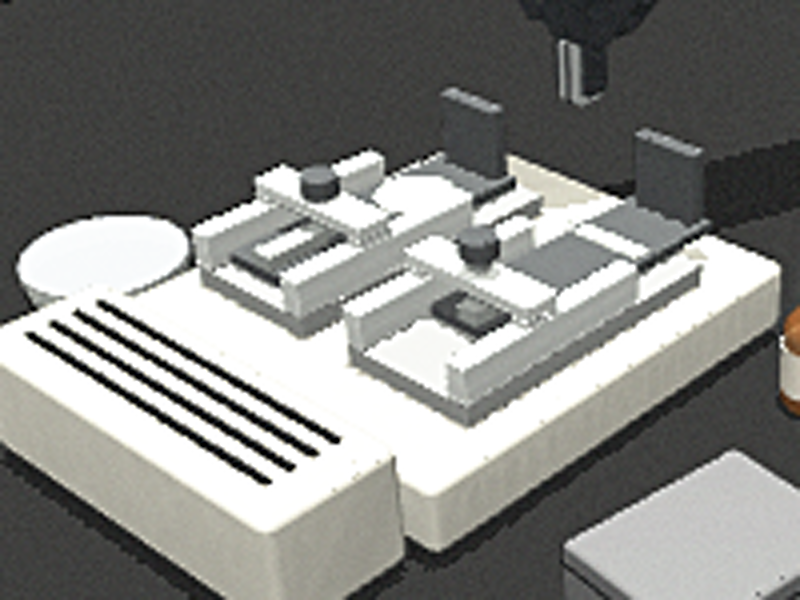

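View pics/top3.png

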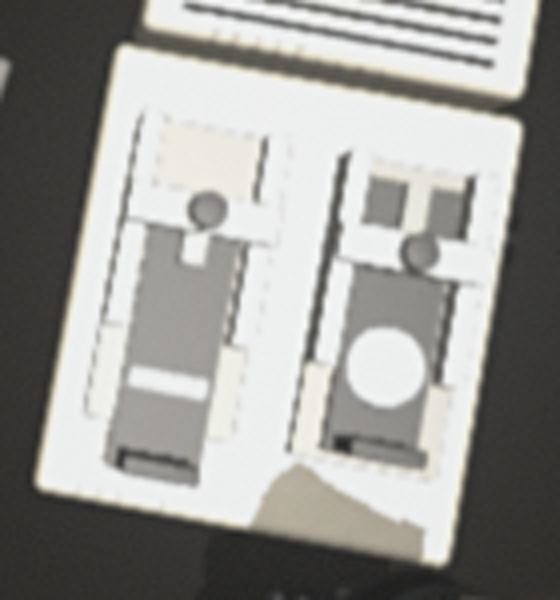

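The disc window moved from (376,423) to (386,367) in the top crop, about 30 mm, so the slide is held at mid position. Its knob sits lower than the slit's. The slit slide is where it was at (168,383), and the fingers are clear with no force on them.

```bash
python3 - <<'E'
from h import *
a=ray("top",275+376/4,140+423/4,61);b=ray("top",275+386/4,140+367/4,61);print(np.linalg.norm(b-a))
print(env.close_job())
E
```

```text
30.423012086465487
the job is handed in; nothing more can be done
None
```

The disc filter is in the light path. I pushed the disc slide in by its tab with the shut fingertips, then backed straight off so its spring returned it to the stop pin, and handed the job in at about 6 s.

- **End stop:** after about 50 mm of travel the fingers stopped advancing and the force rose from about 7 to 16 N along the push. I took that as the end stop and did not check it with a picture.
- **Mid position:** before hand-in, the top view showed the round window 30.4 mm in from home. The disc knob sat visibly lower than the slit knob, so the pin had dropped.
- **Left alone:** the slit slide and its knob had not moved. The dish and slide box looked undisturbed, though I did not measure them. The bottles were mostly outside the last pictures, and the arm stayed clear of them.
- **Robot clear:** the fingers stood about 70 mm clear of the tab, and the force reading was near zero.

None of these checks failed or disagreed.

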